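# Clamp a device carrier and cycle the contact press

### The arm

A 7-joint arm with a two-finger parallel gripper is mounted at the origin on the work surface. World frame = base frame: x ahead of the robot, y to its left, z up, the work surface at z = 0. Lengths are in m, angles in rad, forces in N, time in s.
With the tool pointing down it reaches from about 0.425 to 0.95 m from the base axis. Payload 16.7 kg.
Tool frame: the origin (TCP) lies on the centre line of the jaws, within the pads' length; the fingertips stand 17 mm ahead of it and the grasp point (between the pads) lies 2 mm behind it; z points along the fingers, y is the line along which they close (so a half turn about z gives the same grasp; the last joint's range is limited). The gripper opens to 94 mm and grips with 3 to 60 N. Pads are 16 mm wide; open, the fingers measure 119 mm over their backs; the gripper's body (75 mm by 177 mm) begins 78 mm behind the grasp point.
Start: joints at [0.974, 0.426, 0.074, 1.606, -0.034, 1.111, -0.067], TCP at [0.292, -0.608, 0.222] pointing down, gripper open.
Joint ranges: [-2.85, 2.85], [-0.5, 2.14], [-1.23, 1.37], [0.21, 2.46], [-1.02, 4.16], [0.16, 2.05], [-2.73, 2.73]. Speed limits (rad/s): [1.89, 1.89, 2.39, 2.39, 3.01, 3.01, 3.01].

### API

Orientations are given as a rotation vector (axis times angle).
In Python, from workcell import bot gives the robot as it stands. The module is installed in compiled form; this text tells all that it offers.
- The arm moves only by the tool move_arm, never from a script. Its argument "targets" is a list of rows, each a list of 3 entries, a list of its own where there are three numbers: the finger opening in mm, from 0 to 94, then the shift along the tool's x, y, z in units of 25 mm (1.0 is 25 mm), then the turn about the tool's z in units of 8 degrees (1.0 is 8 degrees). A call has 1 to 8 rows; each row is the pose to reach, as a shift and turn from the pose commanded when the call began, along the tool's axes at that moment; what a row does not reach only later rows make up. A row lasts 1/8 s, in which the tool goes at most 62.5 mm and 10.7 degrees, less where a joint would pass 70% of its speed; a pose out of reach is approached as far as the arm can. A call with a gripper value outside its range is refused whole. The fingers move at their own pace and stop on an object; "grip_force" is the grip in N (left out, the last holds). Time passes only in rows, so rows that repeat a pose let the fingers close. It gives the time, the measured TCP pose, the force, the opening and the grip force at its end, in the units of the state.
- bot.get_obs(): the state, without advancing time (a new reading comes with each control period).
- bot.camera(name): name is "scene" or "top"; returns a dict with "frame" (400x640x3 uint8, red, green, blue), "K" (3x3 intrinsics, pixels), "cam_to_world" (4x4, takes a point from camera to world coordinates). Camera axes: x right, y down, z forward; pixel columns grow to the right and rows downward; lengths in m; the calibration is good to about 2 mm. A picture is of the moment at which its call begins. There is no depth.
- bot.sign_off(): hands the job in; it is judged then, once.
Trained networks look in a picture, given as the dict that the camera call returned (one of the last four; its "shot" number tells which), for a name from the list of things; names that differ only in an ending like _2 or _b are one class to them, and where a whole thing is asked for, a point or a joint stands for the part that bears it (a point fixed in the world has none). Each returns a list of dicts, best first, with "p" (0 to 1); they miss things now and then, are a little off and sometimes report something else, mostly with a low value. They report only what shows in the picture. A call takes as long as a camera call. They do not tell look-alikes from the thing itself.
- bot.find_in(thing, picture): "uv" ([column, row] in pixels, amid what is visible of it).
- bot.regions_of(thing, picture): "region" (400x640 bool, what is visible of it) and "uv" ([column, row] in pixels, amid what is visible of it).
- bot.pinpoint(thing, picture): "uv" ([column, row] in pixels: a listed point, or the origin of a listed thing).
The state is a dict: "t": time; "qpos": joint angles; "qvel": joint speeds; "effort": joint torques, N m; "tcp_pos": TCP position; "eef_rot": TCP orientation; "ft_force": force on the tool from outside, world axes, zero at the start; "ft_torque": the same for the moment, N m; "grip_width": opening from 0.0 (shut) to 1.0 (fully open); "finger_force": force on a finger pad.
Only numpy, scipy, OpenCV 4.12 (cv2) and the standard library are available. Lean on these libraries where they do the work, as an engineer would, in place of code of your own. Each camera call takes 0.05 s, during which the arm holds its last target. There are 200 camera calls.

### The job

Press the raised hold-down clamp at the end of the nest down until it clicks and stays down on the white carrier. Then pull the press lever down through its full stroke, so that the pad presses on the carrier, hold it there for about a second, and ease the lever slowly all the way back to its rest, never letting it spring back by itself. Do not pull the lever before the clamp is shut, keep the carrier in its nest and leave the other things on the bench alone.

Things in the scene. Friction and masses are not known exactly. Their poses are not given: they have to be found in the camera images.
- press: Fixed bench press on an aluminium base plate 20 mm thick. Origin on the bench under the ram axis; x points back to the column, y to the clamp end, z up. In mm: plate x -130..130, y -110..310; column x 55..125, y -35..35; white head x -40..125, y -40..40, z 145..240; dark nest round the carrier x -40..40, y -50..150, up to z 42.
- press_lever (a joint): Sprung press lever on the head's -y side: flat steel arm, 150 mm from hinge to a round black handle bar sticking out sideways. 0 = at rest (arm 1.13 rad above level, leaning to the press's -x), grows as it is pulled towards -x and down, 1.0 rad = end of stroke. Its spring takes 4 N at the bar at rest, 13 N at the end; let go, it flies back.
- lever_grip (a point): Grip point on the axis of the lever's black handle bar, moving with the lever. The bar is 20 mm in diameter, always parallel to the press's y axis, and reaches 56 mm beyond this point to -y and 60 mm to +y, to the flat arm.
- lever_hinge (a point): Fixed point on the lever's hinge axis (parallel to the press's y axis) level in y with lever_grip, 150 mm from it; at x 40, y -130, z 175 mm of the press.
- clamp (a joint): Hold-down clamp: steel arm 120 mm long, 30 mm wide, hinged at the press's +y end, free end towards the carrier. 0 = open, arm raised 0.75 rad; grows as it is pressed down; 0.75 = shut, arm level, rubber foot on the carrier. Its over-centre spring pushes it back up until about 0.5 rad, beyond which it snaps shut and stays. Needs about 12 N at the paddle.
- clamp_paddle (a point): Centre of the top face of the black paddle (44 x 46 mm, x by along the arm) on the clamp arm, 85 mm from the hinge; press here, downwards. Shut, it is at x 0, y 145, z 73 mm of the press. The arm goes on 12 mm beyond the paddle.
- clamp_hinge (a point): Fixed point on the clamp's hinge axis (parallel to the press's x axis), at x 0, y 230, z 62 mm of the press.
- carrier: White plastic device carrier, 60 x 180 x 18 mm (x, y, z), loose, lying in the nest under the ram and the clamp, its origin under its centre at x 0, y 50, z 30 mm of the press; top at z 48 mm of the press.
- pad: Black sprung square pad 44 x 44 x 8 mm at the foot of the ram under the head, origin at its underside; it starts 26 mm above the carrier, goes down 30 mm per rad of lever and presses on the carrier over the last 4 mm.
- chip_tray: Bystander: black divided tray 70 x 100 x 14 mm lying on the base plate in front of the nest, origin under its centre.
- driver: Bystander: screwdriver 150 mm long lying on the base plate in front of the nest, along the press's y axis.
- jar: Bystander: white jar, diameter 70 mm, 75 mm tall, origin under its centre.
- case: Bystander: grey case with a clear lid, 100 x 140 x 52 mm, origin under its centre.
- tape_roll: Bystander: white roll, outer diameter 100 mm, 25 mm high, lying flat, origin under its centre.
- solvent_bottle: Bystander: white bottle, diameter 70 mm, 190 mm tall, origin under its centre.
- parts_bin: Bystander: open grey bin 130 x 100 x 50 mm, origin under its centre.
There are look-alikes about, which are no part of the job. What is shaped like the carrier but green or orange is not meant.

How it is judged:
By the outcome, as a careful person would: the job done as asked, in the order asked, and still so for the second after the job is handed in, with the robot touching nothing.
It also fails if it takes over 72 s, if anything falls off the work surface, if the arm or the gripper's body presses on something with over 40 N, if the wrist force passes 120 N, or if a joint passes its speed limit or range.

## Working session

There is one attempt and no reset: what is moved stays moved. The work goes in short steps, Python scripts to look and compute and a tool call to move; the robot and the scene stay as the last step left them, time stands still between calls to the robot, and variables do not carry over. Pictures are saved under pics/ and viewed, at most 10 in all, crops included, and the job is handed in when it is done.

Besides the shell and the picture viewer there is one more tool, called after "Request:" as name(argument=value, ...), one argument or row to a line, values as JSON. move_arm: Moves the arm, as the interface text tells. Its arguments: {"type":"object","properties":{"targets":{"type":"array"},"grip_force":{"type":"number"}},"required":["targets"]}

```bash
mkdir -p pics; cat > h.py <<'E'
import numpy as np, cv2
from workcell import bot
from scipy.spatial.transform import Rotation as R
from scipy.optimize import least_squares
def proj(c,P):
    T=np.linalg.inv(c["cam_to_world"]); p=(T[:3,:3]@np.atleast_2d(P).T).T+T[:3,3]
    q=(c["K"]@p.T).T; return q[:,:2]/q[:,2:]
def save(c,n): cv2.imwrite(f"pics/{n}.png",c["frame"][:,:,::-1])
E
python3 - <<'E'
from h import *
o=bot.get_obs(); print({k:np.round(v,3).tolist() for k,v in o.items()})
for n in("scene","top"):
    c=bot.camera(n); save(c,n); print(n,c["K"].round(1).tolist(),c["cam_to_world"].round(3).tolist())
    for t in("press","lever_grip","lever_hinge","clamp_paddle","clamp_hinge","carrier","pad","chip_tray","driver","solvent_bottle","jar","case","parts_bin","tape_roll"):
        print(t,[(np.round(d["uv"],1).tolist(),round(float(d["p"]),2)) for d in bot.pinpoint(t,c)[:3]])
E
```

```text
{'t': 0.0, 'qpos': [0.974, 0.427, 0.074, 1.607, -0.034, 1.111, -0.067], 'qvel': [0.0, -0.001, -0.0, 0.0, -0.0, -0.001, 0.001], 'effort': [0.001, -93.579, 3.668, -45.421, -0.049, 0.02, 0.0], 'tcp_pos': [0.292, -0.608, 0.222], 'eef_rot': [-3.062, -0.697, 0.001], 'ft_force': [0.82, 0.736, 0.394], 'ft_torque': [-0.013, 0.024, 0.044], 'finger_force': 0.0, 'grip_width': 0.999}
scene [[375.6, 0.0, 319.0], [0.0, 375.6, 200.6], [0.0, 0.0, 1.0]] [[0.366, 0.715, -0.595, 1.222], [0.931, -0.272, 0.245, -0.284], [0.013, -0.644, -0.765, 1.115], [0.0, 0.0, 0.0, 1.0]]
press [([327.2, 270.7], 0.96), ([344.5, 259.2], 0.61)]
lever_grip [([284.4, 224.2], 0.86)]
lever_hinge [([300.8, 267.9], 0.7), ([187.5, 272.9], 0.4)]
clamp_paddle [([375.5, 225.9], 0.55)]
clamp_hinge [([388.2, 229.7], 0.88), ([443.8, 215.4], 0.5)]
carrier [([320.4, 199.0], 0.64), ([342.2, 258.6], 0.59), ([384.3, 229.9], 0.21)]
pad [([187.2, 273.9], 0.4)]
chip_tray [([302.0, 256.7], 0.72)]
driver [([358.8, 225.8], 0.62), ([303.1, 256.0], 0.47)]
solvent_bottle [([445.0, 215.9], 0.93), ([298.5, 266.2], 0.22)]
jar []
case [([185.1, 236.6], 
[... 154 characters left out ...]
94, 0.107, 0.37], [-1.0, -0.026, 0.014, 0.013], [-0.011, -0.107, -0.994, 1.734], [0.0, 0.0, 0.0, 1.0]]
press [([324.7, 174.4], 0.6)]
lever_grip [([374.5, 159.8], 0.97), ([344.3, 194.0], 0.51)]
lever_hinge [([362.3, 145.3], 0.94)]
clamp_paddle [([270.5, 173.2], 0.63), ([344.6, 191.5], 0.58)]
clamp_hinge [([256.9, 183.6], 0.85)]
carrier [([300.5, 257.2], 0.91), ([376.5, 263.7], 0.69), ([309.4, 172.7], 0.64)]
pad []
chip_tray [([346.0, 194.4], 0.74)]
driver [([275.4, 203.2], 0.68)]
solvent_bottle [([184.8, 184.4], 0.95)]
jar [([458.1, 179.0], 0.97), ([344.8, 193.3], 0.26)]
case [([449.8, 263.3], 0.64)]
parts_bin [([174.1, 243.5], 0.93), ([453.8, 223.7], 0.68)]
tape_roll [([456.7, 222.9], 0.86)]
```

```bash
cat > fit.py <<'E'
from h import *
def Pw(v,p): # v=x,y,yaw
    return np.asarray(p)@R.from_euler("z",v[2]).as_matrix().T+[v[0],v[1],0]
ca=.75
G=np.array([40-150*np.cos(1.13),-130,175+150*np.sin(1.13)])/1e3
Hn=np.array([40,-130,175])/1e3; CH=np.array([0,230,62])/1e3
CP=CH+np.array([0,-85*np.cos(ca)+0-11*np.sin(ca),85*np.sin(ca)+11*np.cos(ca)])/1e3
E
python3 - <<'E'
from fit import *
s=bot.camera("scene");t=bot.camera("top")
pts=[]
for c in(s,t):
    for n,P in(("lever_grip",G),("lever_hinge",Hn),("clamp_paddle",CP),("clamp_hinge",CH),("press",np.zeros(3)),("carrier",np.array([0,.05,.03]))):
        for d in bot.pinpoint(n,c)[:3]:
            pts.append((c,n,P,d["uv"]))
# consensus: for each start, take best detection per (cam,name) with robust loss
def res(v):
    r={}
    for c,n,P,uv in pts:
        e=proj(c,Pw(v,P))[0]-uv; k=(c["shot"],n)
        if k not in r or np.hypot(*e)<np.hypot(*r[k]): r[k]=e
    return np.concatenate(list(r.values()))
best=min((least_squares(res,[.4,0,y],loss="soft_l1",f_scale=2) for y in np.arange(-3,3.2,.5)),key=lambda b:b.cost)
v=best.x; print(v,np.degrees(v[2]),res(v).reshape(-1,2).round(1).tolist())
np.save("v.npy",v)
for n,P in(("G",G),("Hn",Hn),("CP",CP),("CH",CH)): print(n,Pw(v,P).round(3))
for c,n in((s,"s2"),(t,"t2")):
    f=c["frame"].copy()
    for P in(G,Hn,CP,CH,[0,0,0],[-.03,-.04,.048],[.03,.14,.048],[-.13,-.11,.02],[.13,-.11,.02],[.13,.31,.02],[-.13,.31,.02]):
        u=proj(c,Pw(v,P))[0]; cv2.circle(f,(int(u[0]),int(u[1])),2,(255,0,0),-1)
    u0=(150,120); f=f[110:300,160:480]; f=cv2.resize(f,(800,475)); cv2.imwrite(f"pics/{n}.png",f[:,:,::-1])
E
```

```text
[ 0.64258146 -0.00373554  0.17178719] 9.842681086226422 [[-0.1, -0.2], [2.0, -0.9], [-6.4, 2.9], [0.3, 0.1], [1.1, -2.2], [21.5, 57.6], [-0.0, -0.2], [0.0, -0.4], [7.2, 1.4], [-1.9, -1.2], [0.2, 0.6], [2.1, 4.1]]
G [ 0.641 -0.136  0.311]
Hn [ 0.704 -0.125  0.175]
CP [0.615 0.154 0.128]
CH [0.603 0.223 0.062]
```

View pics/s2.png

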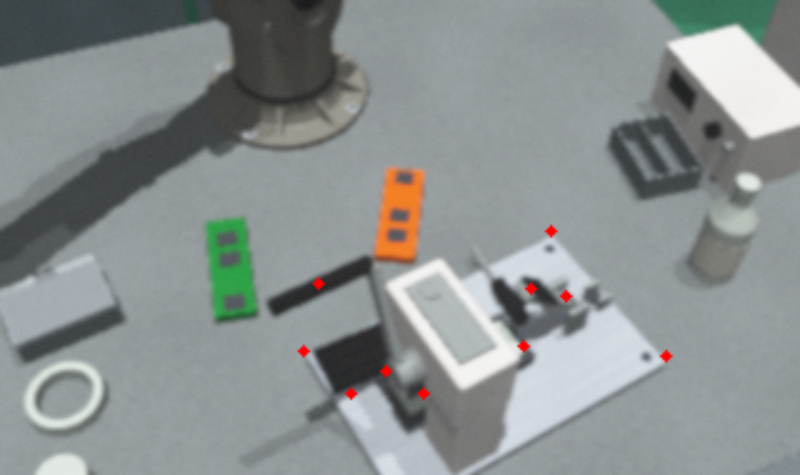

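View pics/t2.png

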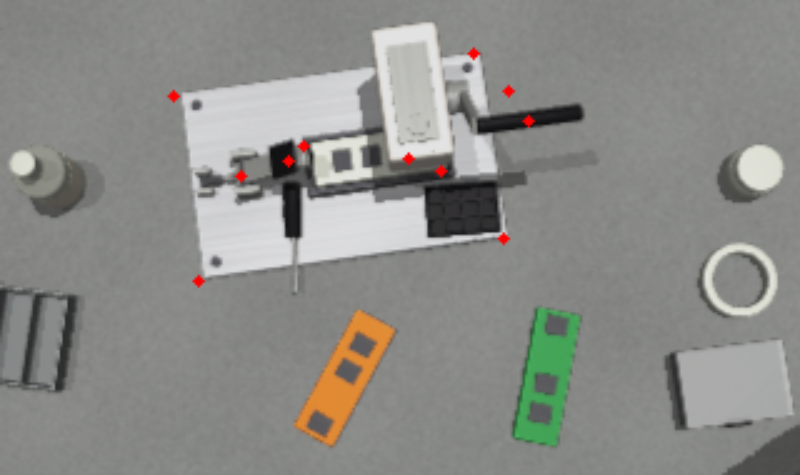

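The scene view shows the press with its lever bar at crop (320,285) and the raised clamp at (510,290). In the top view the bar is at (530,118) and the paddle at (284,158). Look-alikes for the carrier are the orange one (345,378) and the green one (547,378); the true one is white, at (340,160) in the nest. The predicted plate corners sit a few pixels left of the real ones, so I'll refine the fit on those corners.

```bash
python3 - <<'E'
from fit import *
s=bot.camera("scene");t=bot.camera("top"); v=np.load("v.npy")
f=t["frame"].astype(int)
# plate mask in top
m=((f.min(2)>165)).astype(np.uint8); m[:, :225]=0; m[:,365:]=0; m[:125]=0; m[225:]=0
def edge(c,P0,P1,out,n=25):
    # subpixel edge along outward normal
    g=cv2.cvtColor(c["frame"],cv2.COLOR_RGB2GRAY).astype(np.float32); r=[]
    for a in np.linspace(.06,.94,n):
        p=P0+(P1-P0)*a
        d=np.arange(-.03,.0301,.001); q=proj(c,Pw(v,p+d[:,None]*out)).astype(np.float32)
        l=cv2.remap(g,q[:,0].copy(),q[:,1].copy(),cv2.INTER_LINEAR).ravel(); l=cv2.GaussianBlur(l[:,None],(1,7),0).ravel()
        k=np.argmin(np.gradient(l)); r.append(d[k]*1000)
    return np.round(r).astype(int).tolist()
z=.02;A,B,C,D=[np.array(x) for x in([-.13,-.11,z],[.13,-.11,z],[.13,.31,z],[-.13,.31,z])]
ex,ey=np.array([1.,0,0]),np.array([0,1.,0])
for n,c in(("top",t),("scene",s)):
    print(n,"-y",edge(c,A,B,-ey)); print("+y",edge(c,D,C,ey)); print("-x",edge(c,A,D,-ex)); print("+x",edge(c,B,C,ex))
    for k in("lever_grip","clamp_hinge","lever_hinge","clamp_paddle"):
        print(k,[(d["uv"],d["p"]) for d in bot.pinpoint(k,c)[:2]])
E
```

```text
top -y [4, 5, 7, 5, 6, -28, -27, 4, 4, 6, 4, 5, 3, 5, -14, -13, -26, -28, 5, 6, 5, 6, 4, 6, -21]
+y [-8, -6, -8, -7, -7, -8, -8, -7, -8, -8, -7, -7, -7, -7, -8, -8, -8, -9, -8, -8, -9, -8, -9, -9, -10]
-x [-5, -5, -4, -5, -4, -5, -5, -5, -6, -5, -5, -6, -5, -7, -6, -5, -7, -6, -7, -7, -6, -8, -7, -7, -8]
+x [2, 1, 4, -9, -27, 2, 9, 20, 3, 2, 4, 3, 2, 4, 3, 5, 3, 4, 4, 3, 5, 4, 4, 5, -21]
lever_grip [([373.5, 156.7], 0.79), ([346.8, 193.4], 0.3)]
clamp_hinge [([258.4, 180.4], 0.74)]
lever_hinge [([364.7, 146.5], 0.75)]
clamp_paddle []
scene -y [2, 3, 3, 3, 4, 3, -22, 4, 2, 3, 2, 1, 2, 2, 2, 2, 3, 3, 3, 3, 3, 3, 3, 3, 3]
+y [-4, -27, -4, -3, -4, -5, -4, -5, -3, -3, -25, -27, -28, -28, -28, -4, -5, -5, -4, -4, -6, -5, -5, -4, -27]
-x [-16, 19, 14, -20, -19, -25, -18, 25, 11, 20, -6, -15, -17, -26, -26, -7, -6, -4, -5, -7, -6, -6, -6, -6, -7]
+x [2, 2, 2, 3, 3, 3, 4, 4, 3, 3, 4, 4, 3, 4, 4, 4, 4, 5, 5, 5, 5, 5, 5, 6, -20]
lever_grip [([286.5, 223.7], 0.89)]
clamp_hinge [([386.3, 229.7], 0.96)]
lever_hinge [([327.3, 269.4], 0.65), ([300.0, 265.3], 0.64)]
clamp_paddle [([378.4, 225.5], 0.71), ([286.5, 224.3], 0.64)]
```

```bash
python3 - <<'E'
from fit import *
v=np.load("v.npy"); o=Pw(v,[.004,-.005,0]); v=np.array([o[0],o[1],v[2]-.008]); np.save("v.npy",v); print(v)
for n,P in(("G",G),("Hn",Hn),("CP",CP),("CH",CH)): print(n,Pw(v,P).round(3))
for n,sx in(("top",(225,120,375,210)),("scene",(270,190,440,300))):
    c=bot.camera(n); x0,y0,x1,y1=sx; k=4.5
    f=cv2.warpAffine(c["frame"],np.float32([[k,0,-x0*k],[0,k,-y0*k]]),(int((x1-x0)*k),int((y1-y0)*k)),flags=cv2.INTER_CUBIC)
    def pl(P,col,cl=True):
        q=((proj(c,Pw(v,np.array(P)/1e3))-[x0,y0])*k).round().astype(int); cv2.polylines(f,[q],cl,col,1)
    pl([[-40,-40,240],[125,-40,240],[125,40,240],[-40,40,240]],(255,0,0))
    pl([[-130,-110,20],[130,-110,20],[130,310,20],[-130,310,20]],(255,0,0))
    pl([[-40,-50,42],[40,-50,42],[40,150,42],[-40,150,42]],(0,0,255))
    g=G*1e3; pl([g-[0,56,0],g+[0,60,0]],(0,255,0),False)
    h=CH*1e3; d=np.array([0,-np.cos(.75),np.sin(.75)]);nn=np.array([0,-np.sin(-.75)*-1,np.cos(.75)]); e=CP*1e3
    pl([e+a*np.array([22,0,0])+b*23*d for a,b in((-1,-1),(1,-1),(1,1),(-1,1))],(0,255,0)); pl([h-[25,0,0],h+[25,0,0]],(255,255,0),False)
    cv2.imwrite(f"pics/{n}3.png",f[:,:,::-1])
E
```

```text
[ 0.6473773  -0.00797817  0.16378719]
G [ 0.645 -0.14   0.311]
Hn [ 0.708 -0.13   0.175]
CP [0.621 0.15  0.128]
CH [0.61  0.219 0.062]
```

View pics/top3.png

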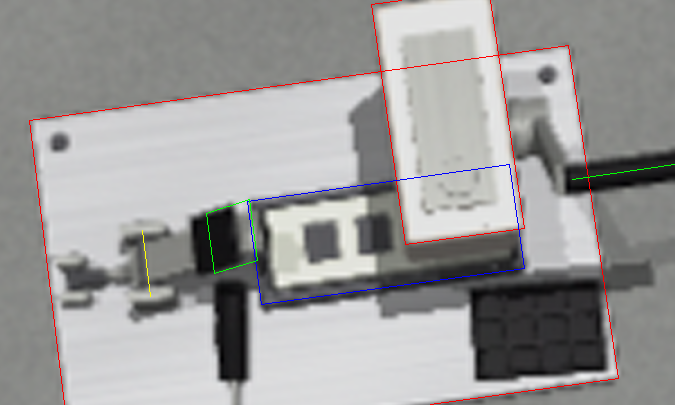

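View pics/scene3.png

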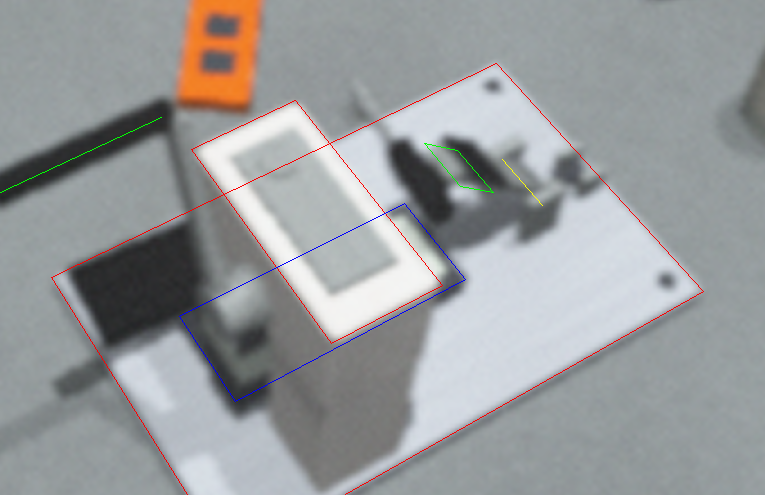

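The plate, head and nest outlines now lie on the picture, with the head at (445,120) in the top crop and (315,220) in the scene crop. My paddle point used the wrong side of the arm: the real paddle is at (215,242) in the top crop, nearer the hinge. I'll fix that sign and plan the moves.

```bash
cat >> fit.py <<'E'
CP=CH+np.array([0,-85*np.cos(ca)+11*np.sin(ca),85*np.sin(ca)+11*np.cos(ca)])/1e3
def units(P,yaw=None,o=None):
    "world TCP target -> tool units and turn"
    o=o or bot.get_obs(); M=R.from_rotvec(o["eef_rot"]).as_matrix()
    u=M.T@(np.asarray(P)-o["tcp_pos"])/.025
    r=None
    if yaw is not None:
        d=np.arctan2(M[1,0],M[0,0])-yaw; r=np.degrees((d+np.pi)%(2*np.pi)-np.pi)/8
    return u.round(2).tolist(), r and round(float(r),2)
E
python3 - <<'E'
from fit import *
v=np.load("v.npy")
for c in(bot.camera("scene"),bot.camera("top")): print(proj(c,Pw(v,CP)))
cp=Pw(v,CP);print(cp, cp+[0,0,.017])
yaw=v[2]+np.pi/2
p=np.array(bot.get_obs()["tcp_pos"]); q=np.array([cp[0],cp[1],.36])
print("up",units([*p[:2],.40],yaw)); 
for a in(.25,.5,.75,1): print(units([*(p[:2]+(q-p)[:2]*a),.40],yaw))
E
```

```text
[[375.6424464  225.42086401]]
[[271.84712969 173.14648376]]
[0.61879288 0.16498017 0.12798787] [0.61879288 0.16498017 0.14498787]
up ([0.0, -0.0, -7.1], -9.22)
([6.29, -5.56, -7.1], -9.22)
([12.58, -11.12, -7.1], -9.22)
([18.88, -16.67, -7.1], -9.22)
([25.17, -22.23, -7.1], -9.22)
```

Request:
move_arm(
  targets=[
    [0,[0,0,-2.5],0],
    [0,[0,0,-5],0],
    [0,[1.5,-1.3,-7],-1],
    [0,[3,-2.7,-7.1],-2],
    [0,[4.7,-4.1,-7.1],-3],
    [0,[6.3,-5.6,-7.1],-4],
    [0,[7.9,-7,-7.1],-5],
    [0,[9.5,-8.4,-7.1],-6],
  ],
  grip_force=40,
)

```text
t: 3.9
tcp_pos: [0.4158, -0.3146, 0.4002]
eef_rot: [2.51, 1.888, 0.0]
ft_force: [0.7, -0.6, -0.3]
grip_width: 0.189
finger_force: 0.0
```

```bash
python3 - <<'E'
from fit import *
v=np.load("v.npy"); o=bot.get_obs(); print(o["t"],o["tcp_pos"],o["qpos"])
cp=Pw(v,CP); print(units([cp[0],cp[1],.40],v[2]+np.pi/2))
E
```

```text
3.9 [ 0.4157993  -0.3146144   0.40024945] [ 0.70704902  0.06690328 -0.19394384  1.68466457  0.0132545   1.39070227
  0.23040777]
([20.68, 2.49, 0.01], -3.18)
```

Request:
move_arm(
  targets=[
    [0,[2.4,0.3,0],-1],
    [0,[4.8,0.6,0],-2],
    [0,[7.2,0.9,0],-3],
    [0,[9.6,1.2,0],-3.18],
    [0,[12,1.45,0],-3.18],
    [0,[14.4,1.75,0],-3.18],
    [0,[16.8,2.05,0],-3.18],
    [0,[19,2.3,0],-3.18],
  ],
)

```text
t: 4.9
tcp_pos: [0.6048, 0.1252, 0.4001]
eef_rot: [2.038, 2.39, 0.001]
ft_force: [0.6, -0.5, -0.8]
grip_width: 0.009
finger_force: 0.0
```

```bash
python3 - <<'E'
from fit import *
v=np.load("v.npy"); o=bot.get_obs(); print(o["t"],o["tcp_pos"],o["qpos"])
yaw=v[2]+np.pi/2
for th in(.75,.65,.55,.45,.35,.25,.15,.05,0):
    P=np.array([0,230-85*np.cos(th)+11*np.sin(th),62+85*np.sin(th)+11*np.cos(th)+17+8*np.tan(th)])/1e3
    if th==.75: print("above",units(Pw(v,P)+[0,0,.03],yaw))
    print(th,Pw(v,P).round(3),units(Pw(v,P),yaw)[0])
E
```

```text
4.9 [0.60481537 0.12521946 0.40010603] [ 0.14086951  0.27805649 -0.57586209  1.46590169  0.15127721  1.44181943
 -0.27815852]
above ([1.48, 0.8, 8.71], -0.04)
0.75 [0.619 0.165 0.152] [1.48, 0.8, 9.91]
0.65 [0.62  0.159 0.145] [1.23, 0.8, 10.19]
0.55 [0.621 0.153 0.138] [1.0, 0.8, 10.5]
0.45 [0.622 0.148 0.13 ] [0.8, 0.8, 10.81]
0.35 [0.622 0.144 0.121] [0.63, 0.8, 11.15]
0.25 [0.623 0.14  0.113] [0.48, 0.8, 11.5]
0.15 [0.623 0.138 0.104] [0.37, 0.81, 11.85]
0.05 [0.624 0.136 0.095] [0.29, 0.81, 12.22]
0 [0.624 0.135 0.09 ] [0.27, 0.81, 12.4]
```

Request:
move_arm(
  targets=[
    [0,[0.7,0.4,1.5],0],
    [0,[1.4,0.8,3],0],
    [0,[1.4,0.8,5],0],
    [0,[1.4,0.8,7],0],
    [0,[1.4,0.8,8.5],0],
    [0,[1.4,0.8,9.2],0],
    [0,[1.4,0.8,9.6],0],
    [0,[1.4,0.8,9.6],0],
  ],
)

```text
t: 5.9
tcp_pos: [0.6188, 0.1612, 0.1606]
eef_rot: [2.038, 2.39, 0.001]
ft_force: [-0.6, 0.1, -0.0]
grip_width: 0.004
finger_force: 0.0
```

```bash
python3 - <<'E'
from fit import *
c=bot.camera("scene"); f=c["frame"][170:280,310:450]; cv2.imwrite("pics/a4.png",cv2.resize(f,None,fx=5,fy=5,interpolation=cv2.INTER_CUBIC)[:,:,::-1])
E
```

```text
(no output)
```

View pics/a4.png

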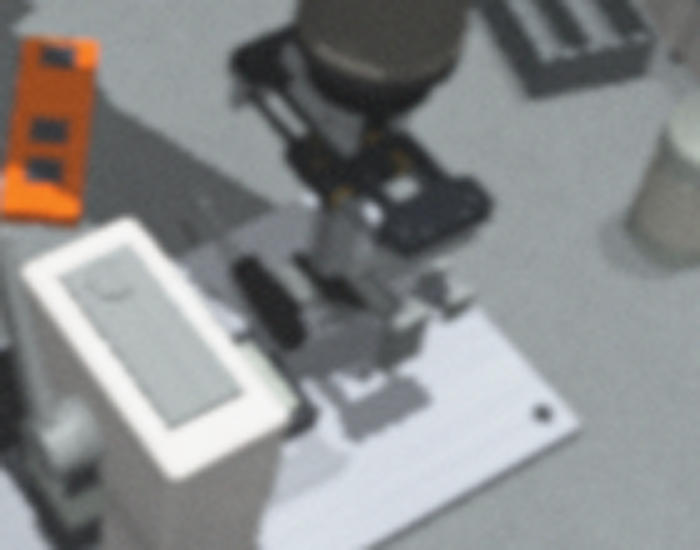

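The closed fingertips hover right over the black paddle at crop (340,285), clear of the head. Now I press along the clamp's arc.

Request:
move_arm(
  targets=[
    [0,[0,0,0.4],0],
    [0,[-0.2,0,0.7],0],
    [0,[-0.4,0,1.0],0],
    [0,[-0.6,0,1.3],0],
    [0,[-0.8,0,1.6],0],
    [0,[-0.9,0,1.95],0],
    [0,[-1.0,0,2.25],0],
    [0,[-1.1,0,2.6],0],
  ],
)

```text
t: 6.95
tcp_pos: [0.6227, 0.1338, 0.0944]
eef_rot: [-2.038, -2.39, 0.0]
ft_force: [0.1, 0.5, -0.6]
grip_width: 0.005
finger_force: 0.0
```

Request:
move_arm(
  targets=[
    [0,[0,0,0.1],0],
    [0,[0,0,0.2],0],
    [0,[0,0,0.2],0],
  ],
)

```text
t: 7.32
tcp_pos: [0.6228, 0.134, 0.0904]
eef_rot: [2.038, 2.391, -0.0]
ft_force: [-3.8, -0.8, 5.2]
grip_width: 0.005
finger_force: 2.2
```

Request:
move_arm(
  targets=[
    [0,[0,0,-1],0],
    [0,[0,0,-3],0],
    [0,[0,0,-5.3],0],
    [0,[0,0,-7.7],0],
    [0,[0,0,-10.1],0],
    [50,[0,0,-12.3],0],
    [50,[-1.5,0,-12.4],0],
    [50,[-3.5,0,-12.4],0],
  ],
)

```text
t: 8.32
tcp_pos: [0.6367, 0.048, 0.4013]
eef_rot: [2.034, 2.392, 0.003]
ft_force: [0.4, -0.2, -0.3]
grip_width: 0.288
finger_force: 0.0
```

```bash
python3 - <<'E'
from fit import *
v=np.load("v.npy")
c=bot.camera("scene"); s=c; f=c["frame"][110:310,200:460]; cv2.imwrite("pics/a5.png",cv2.resize(f,None,fx=3,fy=3,interpolation=cv2.INTER_CUBIC)[:,:,::-1])
t=bot.camera("top")
for c in(s,t): print([(np.round(d["uv"],1),round(d["p"],2)) for d in bot.pinpoint("lever_grip",c)[:2]],proj(c,Pw(v,G)),[(np.round(d["uv"],1),round(d["p"],2)) for d in bot.pinpoint("clamp_paddle",c)[:2]],proj(c,Pw(v,[0,.145,.073])))
print(Pw(v,G),units(Pw(v,G+[0,0,.105]),v[2]+np.pi/2),units(Pw(v,G+[0,0,-.002]),v[2]+np.pi/2))
E
```

```text
[] [[285.99389468 225.14324398]] [(array([369.8, 239.1]), 0.83)] [[366.21098244 238.85971125]]
[(array([375.1, 158.3]), 0.85), (array([282. , 176.2]), 0.64)] [[372.8560889  156.85762718]] [(array([281.3, 174.7]), 0.81)] [[282.30974524 174.47259031]]
[ 0.64489678 -0.14015153  0.31066183] ([-7.51, -0.87, -0.63], -0.03) ([-7.51, -0.87, 3.65], -0.03)
```

View pics/a5.png

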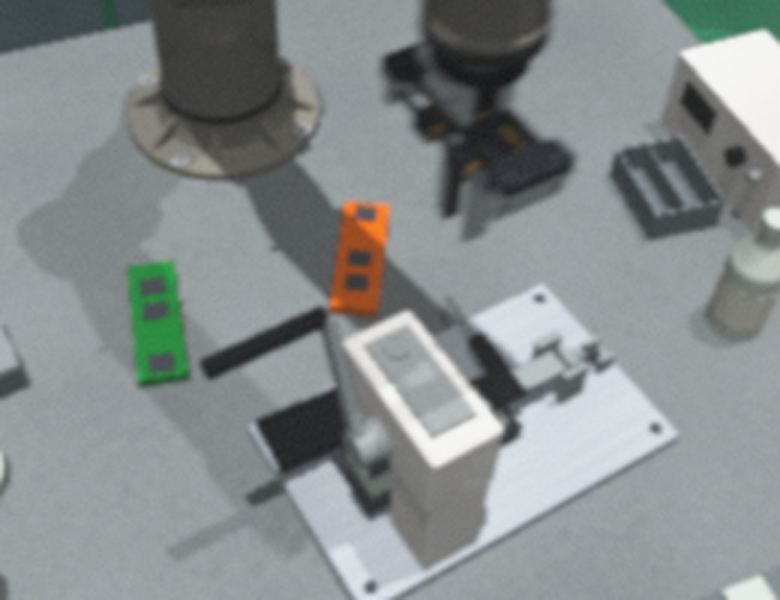

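The clamp now lies level and shut at (545,365), the lever is still at rest with its bar from (205,368) to (325,318), and the driver and tray are unmoved. Now the lever.

Request:
move_arm(
  targets=[
    [50,[-1,-0.2,-0.6],0],
    [50,[-3,-0.4,-0.6],0],
    [50,[-5.2,-0.6,-0.6],0],
    [50,[-7.5,-0.87,-0.6],0],
    [50,[-7.5,-0.87,0.5],0],
    [50,[-7.5,-0.87,1.6],0],
    [50,[-7.5,-0.87,2.2],0],
    [50,[-7.5,-0.87,2.2],0],
  ],
)

```text
t: 9.62
tcp_pos: [0.6447, -0.1403, 0.3445]
eef_rot: [-2.036, -2.391, 0.001]
ft_force: [0.1, 0.2, 0.7]
grip_width: 0.532
finger_force: 0.0
```

```bash
python3 - <<'E'
from fit import *
v=np.load("v.npy"); print(units(Pw(v,G+[0,0,-.002]),v[2]+np.pi/2))
c=bot.camera("scene"); a=c["frame"][170:270,230:350]; b=bot.camera("top")["frame"][110:210,310:430]
cv2.imwrite("pics/a6.png",cv2.resize(np.hstack([a,b]),None,fx=3.3,fy=3.3,interpolation=cv2.INTER_CUBIC)[:,:,::-1])
E
```

```text
([0.0, 0.01, 1.43], -0.03)
```

View pics/a6.png

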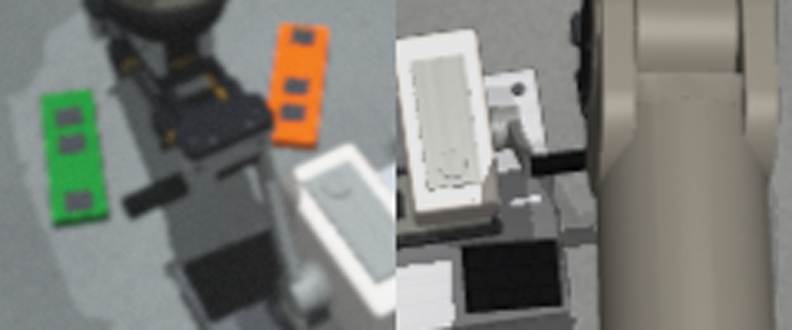

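One finger stands in front of the bar at (200,185) and the bar ends show on both sides, so the jaws straddle it. I lower and close gently.

Request:
move_arm(
  targets=[
    [50,[0,0,0.7],0],
    [50,[0,0,1.4],0],
    [30,[0,0,1.4],0],
    [22,[0,0,1.4],0],
    [10,[0,0,1.4],0],
    [10,[0,0,1.4],0],
    [10,[0,0,1.4],0],
    [10,[0,0,1.4],0],
  ],
  grip_force=10,
)

```text
t: 10.72
tcp_pos: [0.6444, -0.1412, 0.3104]
eef_rot: [-2.038, -2.39, 0.001]
ft_force: [-5.3, 0.1, 3.2]
grip_width: 0.209
finger_force: 10.0
```

Request:
move_arm(
  targets=[
    [10,[0,0,0],0],
    [10,[0,0,0],0],
    [10,[0,-0.27,0.13],0],
    [10,[0,-0.53,0.28],0],
    [10,[0,-0.78,0.44],0],
    [10,[0,-1.03,0.62],0],
    [10,[0,-1.26,0.81],0],
    [10,[0,-1.49,1.0],0],
  ],
  grip_force=40,
)

```text
t: 11.72
tcp_pos: [0.6098, -0.1464, 0.2865]
eef_rot: [2.035, 2.388, 0.006]
ft_force: [9.4, 1.7, 2.0]
grip_width: 0.2
finger_force: 40.0
```

Request:
move_arm(
  targets=[
    [10,[0,-0.21,0.21],0],
    [10,[0,-0.42,0.43],0],
    [10,[0,-0.61,0.65],0],
    [10,[0,-0.8,0.89],0],
    [10,[0,-0.97,1.14],0],
    [10,[0,-1.13,1.39],0],
    [10,[0,-1.27,1.66],0],
    [10,[0,-1.4,1.93],0],
  ],
)

```text
t: 12.72
tcp_pos: [0.5755, -0.1519, 0.2384]
eef_rot: [2.035, 2.388, 0.005]
ft_force: [4.8, 2.4, 8.4]
grip_width: 0.202
finger_force: 40.0
```

Request:
move_arm(
  targets=[
    [10,[0,-0.12,0.27],0],
    [10,[0,-0.23,0.55],0],
    [10,[0,-0.32,0.84],0],
    [10,[0,-0.39,1.13],0],
    [10,[0,-0.45,1.42],0],
    [10,[0,-0.5,1.72],0],
    [10,[0,-0.5,1.72],0],
  ],
)

```text
t: 13.6
tcp_pos: [0.5619, -0.1542, 0.1948]
eef_rot: [2.037, 2.39, 0.002]
ft_force: [-4.0, 1.5, 12.8]
grip_width: 0.202
finger_force: 40.0
```

```bash
python3 - <<'E'
from fit import *
v=np.load("v.npy"); p=np.array(bot.get_obs()["tcp_pos"])
q=(p-[v[0],v[1],0])@R.from_euler("z",v[2]).as_matrix(); print(q*1e3, "lever",1.13-np.arctan2(q[2]-.175,.04-q[0]),np.hypot(q[2]-.175,.04-q[0]))
for n in("scene","top"):
    c=bot.camera(n); print([(np.round(d["uv"],1),round(d["p"],2)) for d in bot.pinpoint("lever_grip",c)[:2]],proj(c,Pw(v,[-.1087,-.13,.1944])))
E
```

```text
[-108.15282654 -130.36035926  194.82243621] lever 0.9969927123497395 0.14947303766612752
[(array([272.4, 224.9]), 0.78)] [[275.00994614 228.44753595]]
[(array([373.6, 191.9]), 0.65)] [[372.79432788 190.83596727]]
```

Request:
move_arm(
  targets=[
    [10,[0,-0.01,0.06],0],
    [10,[0,-0.02,0.12],0],
    [10,[0,-0.02,0.18],0],
    [10,[0,-0.02,0.18],0],
    [10,[0,-0.02,0.18],0],
    [10,[0,-0.02,0.18],0],
  ],
)

```text
t: 14.55
tcp_pos: [0.5613, -0.1543, 0.1906]
eef_rot: [2.037, 2.39, 0.001]
ft_force: [-4.6, 1.8, 12.8]
grip_width: 0.202
finger_force: 40.0
```

Request:
move_arm(
  targets=[
    [10,[0,-0.01,0.08],0],
    [10,[0,-0.01,0.16],0],
    [10,[0,-0.01,0.16],0],
    [10,[0,-0.01,0.16],0],
  ],
)

```text
t: 15.05
tcp_pos: [0.5607, -0.1545, 0.1864]
eef_rot: [2.038, 2.39, 0.001]
ft_force: [-5.1, 1.9, 12.5]
grip_width: 0.203
finger_force: 40.0
```

```bash
python3 - <<'E'
from fit import *
v=np.load("v.npy"); c=bot.camera("scene"); x0,y0=215,180;k=5
f=cv2.warpAffine(c["frame"],np.float32([[k,0,-x0*k],[0,k,-y0*k]]),(650,550),flags=cv2.INTER_CUBIC)
for th,col in((1.0,(255,0,0)),(.9,(0,255,0)),(1.06,(0,0,255))):
    a=1.13-th; g=np.array([40-150*np.cos(a),-130,175+150*np.sin(a)])/1e3
    for o in(-.056,.06): 
        q=(proj(c,Pw(v,g+[0,o,0]))[0]-[x0,y0])*k; cv2.circle(f,tuple(q.astype(int).tolist()),3,col,-1)
cv2.imwrite("pics/a7.png",f[:,:,::-1])
E
```

```text
(no output)
```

View pics/a7.png

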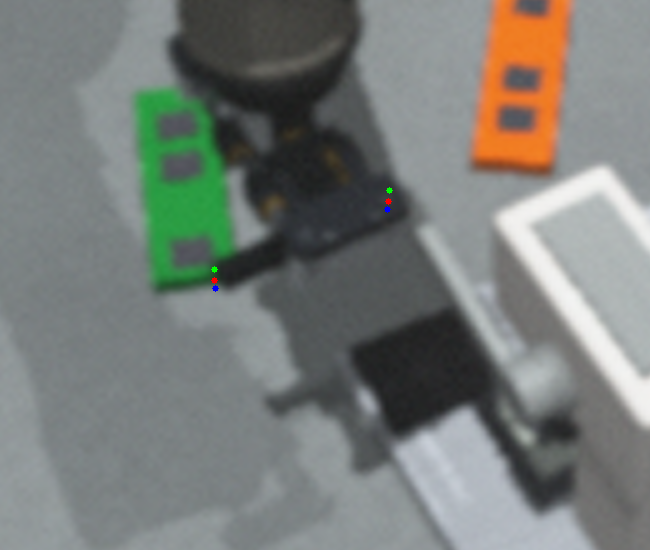

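```bash
python3 - <<'E'
from fit import *
v=np.load("v.npy"); c=bot.camera("scene"); rest=cv2.imread("pics/scene.png")[:,:,::-1]; top=cv2.imread("pics/top.png")[:,:,::-1]
def meas(c,img,th,ys):
    a=1.13-th; r=[]
    for y in ys:
        g=np.array([40-150*np.cos(a),y,175+150*np.sin(a)])/1e3
        d=np.arange(-.03,.03,.0005)  # tangential travel (down +)
        tdir=np.array([-np.sin(a),0,-np.cos(a)])
        q=proj(c,Pw(v,g+d[:,None]*tdir)).astype(np.float32)
        l=cv2.remap(np.ascontiguousarray(img).max(2).astype(np.float32),q[:,0].copy(),q[:,1].copy(),cv2.INTER_LINEAR).ravel()
        m=l<(l.min()+l.max())/2; i=np.argmin(l); lo=hi=i
        while lo>0 and m[lo-1]: lo-=1
        while hi<len(m)-1 and m[hi+1]: hi+=1
        r.append((round((d[lo]+d[hi])*500,1),round((d[hi]-d[lo])*1e3,1)))
    return r
Y=(-183,-180,-177,-174,-171,-168)
print("rest scene",meas(c,rest,0,Y)); print("now scene",meas(c,c["frame"],1.0,Y))
E
```

```text
rest scene [(np.float64(-3.0), np.float64(28.0)), (np.float64(0.5), np.float64(33.0)), (np.float64(2.3), np.float64(36.5)), (np.float64(2.8), np.float64(37.5)), (np.float64(3.0), np.float64(37.0)), (np.float64(2.8), np.float64(36.5))]
now scene [(np.float64(-8.0), np.float64(37.0)), (np.float64(-4.7), np.float64(38.5)), (np.float64(-2.7), np.float64(39.5)), (np.float64(-2.5), np.float64(40.0)), (np.float64(-2.7), np.float64(40.5)), (np.float64(-2.7), np.float64(40.5))]
```

Request:
move_arm(
  targets=[
    [10,[0,0,0],0],
    [10,[0,0,0],0],
    [10,[0,0,0.08],0],
    [10,[0,0,0.16],0],
    [10,[0,0,0.16],0],
  ],
  grip_force=60,
)

```text
t: 15.78
tcp_pos: [0.5609, -0.1546, 0.1855]
eef_rot: [2.037, 2.388, -0.0]
ft_force: [-24.0, 4.7, 57.3]
grip_width: 0.198
finger_force: 60.0
```

```bash
python3 - <<'E'
from fit import *
o=bot.get_obs(); print(o["ft_force"],o["ft_torque"],o["tcp_pos"])
for i in range(3):
  for n in("top","scene"):
    c=bot.camera(n); print(n,[(np.round(d["uv"],1),round(d["p"],2)) for d in bot.pinpoint("lever_grip",c)[:1]],[(np.round(d["uv"],1),round(d["p"],2)) for d in bot.pinpoint("pad",c)[:1]])
o=bot.get_obs(); print(o["ft_force"],o["ft_torque"],o["tcp_pos"])
E
```

```text
[-23.99382102   4.66357299  57.26732204] [0.8889703  5.62883523 0.00784152] [ 0.56092076 -0.15463613  0.18546709]
top [(array([374.1, 190.9]), 0.59)] []
scene [(array([277.6, 225.9]), 0.78)] [(array([326.4, 261.9]), 0.38)]
top [(array([371.9, 190.5]), 0.59)] []
scene [(array([298.3, 264.8]), 0.69)] []
top [(array([373.1, 192.3]), 0.61)] [(array([323.1, 172.6]), 0.69)]
scene [(array([275.1, 226.1]), 0.75)] [(array([326.6, 261.7]), 0.55)]
[-23.68568572   4.15748659  56.7240104 ] [ 9.49379099e-01  5.58618935e+00 -4.46016309e-03] [ 0.56093287 -0.15464569  0.18549288]
```

The force jumped to 57 N with the tool standing still, so the lever is hard on its end stop. I relieve the excess a little and hold for one second.

Request:
move_arm(
  targets=[
    [10,[0,0,-0.05],0],
    [10,[0,0,-0.1],0],
    [10,[0,0,-0.1],0],
    [10,[0,0,-0.1],0],
    [10,[0,0,-0.1],0],
    [10,[0,0,-0.1],0],
    [10,[0,0,-0.1],0],
    [10,[0,0,-0.1],0],
  ],
)

```text
t: 17.68
tcp_pos: [0.5608, -0.1545, 0.1859]
eef_rot: [2.037, 2.389, 0.0]
ft_force: [-10.9, 2.7, 27.0]
grip_width: 0.202
finger_force: 60.0
```

Request:
move_arm(
  targets=[
    [10,[0,0.02,-0.15],0],
    [10,[0,0.05,-0.3],0],
    [10,[0,0.08,-0.45],0],
    [10,[0,0.11,-0.59],0],
    [10,[0,0.15,-0.74],0],
    [10,[0,0.18,-0.88],0],
    [10,[0,0.22,-1.02],0],
    [10,[0,0.27,-1.17],0],
  ],
)

```text
t: 18.68
tcp_pos: [0.5669, -0.1537, 0.2132]
eef_rot: [-2.038, -2.39, 0.001]
ft_force: [-2.5, -0.6, 2.7]
grip_width: 0.199
finger_force: 60.0
```

Request:
move_arm(
  targets=[
    [10,[0,0.05,-0.14],0],
    [10,[0,0.11,-0.28],0],
    [10,[0,0.17,-0.42],0],
    [10,[0,0.23,-0.55],0],
    [10,[0,0.29,-0.69],0],
    [10,[0,0.36,-0.82],0],
    [10,[0,0.43,-0.96],0],
    [10,[0,0.5,-1.09],0],
  ],
)

```text
t: 19.68
tcp_pos: [0.5778, -0.1519, 0.2401]
eef_rot: [-2.037, -2.388, 0.004]
ft_force: [-14.5, 0.6, 6.8]
grip_width: 0.199
finger_force: 60.0
```

Request:
move_arm(
  targets=[
    [10,[0,0.04,-0.13],0],
    [10,[0,0.11,-0.26],0],
    [10,[0,0.19,-0.39],0],
    [10,[0,0.28,-0.52],0],
    [10,[0,0.37,-0.64],0],
    [10,[0,0.46,-0.76],0],
    [10,[0,0.56,-0.87],0],
    [10,[0,0.65,-0.98],0],
  ],
)

```text
t: 20.68
tcp_pos: [0.5934, -0.1493, 0.2651]
eef_rot: [-2.037, -2.388, 0.005]
ft_force: [-21.4, -0.2, 15.6]
grip_width: 0.197
finger_force: 60.0
```

```bash
python3 - <<'E'
from fit import *
v=np.load("v.npy"); o=bot.get_obs(); p=np.array(o["tcp_pos"])
q=(p-[v[0],v[1],0])@R.from_euler("z",v[2]).as_matrix()
for s in(0,.004,.0085): print(q*1e3,s, "lever",1.13-np.arctan2(q[2]+s-.175,.04-q[0]),np.hypot(q[2]+s-.175,.04-q[0]))
E
```

```text
[ -76.33790623 -130.65822568  265.06764302] 0 lever 0.47119618576833644 0.14712813716036935
[ -76.33790623 -130.65822568  265.06764302] 0.004 lever 0.45005367907731164 0.14961025997036642
[ -76.33790623 -130.65822568  265.06764302] 0.0085 lever 0.4271028594318761 0.15247979759802877
```

Request:
move_arm(
  targets=[
    [10,[0,-0.05,0],0],
    [10,[0,-0.1,-0.02],0],
    [10,[0,-0.02,-0.1],0],
    [10,[0,0.06,-0.18],0],
    [10,[0,0.16,-0.29],0],
    [10,[0,0.26,-0.4],0],
    [10,[0,0.37,-0.5],0],
    [10,[0,0.48,-0.61],0],
  ],
)

```text
t: 21.68
tcp_pos: [0.6064, -0.1472, 0.2806]
eef_rot: [-2.038, -2.389, 0.002]
ft_force: [-13.2, 1.1, 12.1]
grip_width: 0.195
finger_force: 60.0
```

```bash
cat > lev.py <<'E'
from fit import *
v=np.load("v.npy"); o=bot.get_obs(); p=np.array(o["tcp_pos"])
q=(p-[v[0],v[1],0])@R.from_euler("z",v[2]).as_matrix()
for s in(0,.004,.0085): print(s, "lever",1.13-np.arctan2(q[2]+s-.175,.04-q[0]),np.hypot(q[2]+s-.175,.04-q[0]))
c=bot.camera("scene"); print([(np.round(d["uv"],1),round(d["p"],2)) for d in bot.pinpoint("lever_grip",c)[:1]],proj(c,Pw(v,q+[0,0,.004])))
E
python3 lev.py
```

```text
0 lever 0.3324122687367097 0.14758543085867323
0.004 lever 0.31384494191036716 0.15047406119691645
0.0085 lever 0.29379835765622864 0.1537832882528711
[(array([281. , 220.5]), 0.76)] [[279.71504748 220.9597658 ]]
```

Request:
move_arm(
  targets=[
    [10,[0,0.04,-0.13],0],
    [10,[0,0.14,-0.22],0],
    [10,[0,0.25,-0.33],0],
    [10,[0,0.36,-0.43],0],
    [10,[0,0.48,-0.52],0],
    [10,[0,0.6,-0.61],0],
    [10,[0,0.72,-0.7],0],
    [10,[0,0.84,-0.78],0],
  ],
)

```text
t: 22.78
tcp_pos: [0.6281, -0.1436, 0.2997]
eef_rot: [-2.038, -2.39, -0.0]
ft_force: [-1.3, 3.4, -4.1]
grip_width: 0.197
finger_force: 60.0
```

```bash
python3 lev.py
```

```text
0 lever 0.1358949131091961 0.14876454526337748
0.004 lever 0.12155822044207487 0.15213326517916717
0.0085 lever 0.10617336222502227 0.15595873132518748
[(array([285.9, 223.3]), 0.65)] [[282.96179566 222.33508147]]
```

Request:
move_arm(
  targets=[
    [10,[0,0.1,-0.07],0],
    [10,[0,0.2,-0.13],0],
    [10,[0,0.3,-0.19],0],
    [10,[0,0.4,-0.24],0],
    [10,[0,0.49,-0.29],0],
    [10,[0,0.58,-0.33],0],
    [10,[0,0.66,-0.36],0],
    [10,[0,0.66,-0.36],0],
  ],
)

```text
t: 23.88
tcp_pos: [0.644, -0.141, 0.3095]
eef_rot: [-2.038, -2.39, 0.001]
ft_force: [-9.3, 4.1, 8.8]
grip_width: 0.198
finger_force: 60.0
```

```bash
python3 lev.py
```

```text
0 lever 0.009746139539071663 0.14942688529459625
0.004 lever -0.0016357225615422077 0.1530376420177007
0.0085 lever -0.013813223320459755 0.15712228176811233
[(array([285.9, 223.1]), 0.65)] [[285.50937585 224.32918732]]
```

Request:
move_arm(
  targets=[
    [10,[0,0.05,0],0],
    [10,[0,0.1,-0.02],0],
    [10,[0,0.1,-0.02],0],
  ],
)

```text
t: 24.35
tcp_pos: [0.6446, -0.1413, 0.3094]
eef_rot: [-2.037, -2.388, 0.006]
ft_force: [-22.1, 2.3, 11.2]
grip_width: 0.198
finger_force: 60.1
```

The force rose while the tool moved only 0.6 mm, so the lever is on its rest stop. Now I release and lift away.

Request:
move_arm(
  targets=[
    [10,[0,0,0],0],
    [10,[0,0,0],0],
    [24,[0,0,0],0],
    [50,[0,0,0],0],
    [50,[0,0,0],0],
    [50,[0,0,0],0],
    [50,[0,0,-1],0],
    [50,[0,0,-2.5],0],
  ],
  grip_force=10,
)

```text
t: 25.35
tcp_pos: [0.6465, -0.1409, 0.3714]
eef_rot: [-2.037, -2.389, 0.001]
ft_force: [0.7, -0.4, 0.6]
grip_width: 0.531
finger_force: 0.0
```

Request:
move_arm(
  targets=[
    [50,[0,0,-1],0],
    [50,[0,0,-2.5],0],
    [50,[-1.5,0,-2.5],0],
    [50,[-3.5,0,-2.5],0],
    [50,[-6,0,-2.5],0],
    [50,[-8,0,-2.5],0],
    [50,[-8,0,-2.5],0],
  ],
)

```text
t: 26.22
tcp_pos: [0.6777, -0.3432, 0.4322]
eef_rot: [-2.044, -2.384, 0.003]
ft_force: [-0.0, 1.1, 0.3]
grip_width: 0.53
finger_force: 0.0
```

```bash
python3 - <<'E'
from fit import *
v=np.load("v.npy"); s=bot.camera("scene"); t=bot.camera("top"); print(bot.get_obs()["t"])
a=s["frame"][160:300,220:440]; b=t["frame"][110:250,220:440]
cv2.imwrite("pics/end.png",cv2.resize(np.hstack([a,b]),None,fx=1.8,fy=1.8,interpolation=cv2.INTER_CUBIC)[:,:,::-1])
for c in(s,t):
  for n,P in(("lever_grip",G),("clamp_paddle",[0,.145,.073]),("carrier",[0,.05,.03])):
    print(n,[(np.round(d["uv"],1),round(d["p"],2)) for d in bot.pinpoint(n,c)[:3]],proj(c,Pw(v,P)).round(1))
E
```

```text
26.325
lever_grip [(array([288.2, 223.3]), 0.88)] [[286.  225.1]]
clamp_paddle [(array([368.1, 239.8]), 0.72)] [[366.2 238.9]]
carrier [(array([251.3, 216.3]), 0.85), (array([321.2, 193.9]), 0.78), (array([342.3, 258.3]), 0.63)] [[341.6 258. ]]
lever_grip [(array([372.2, 157.7]), 0.72)] [[372.9 156.9]]
clamp_paddle [(array([281.3, 177.3]), 0.56), (array([375.4, 157.7]), 0.2)] [[282.3 174.5]]
carrier [(array([308.9, 173.5]), 0.8), (array([380.5, 261.5]), 0.72), (array([299.1, 258.9]), 0.67)] [[310.7 172.6]]
```

View pics/end.png

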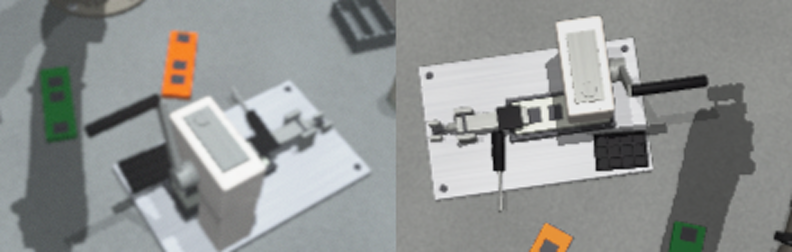

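The lever is back at rest with its bar at (670,85), the clamp is shut with its paddle at (510,117), the carrier is in its nest, and the tray and driver are untouched. The robot is clear of everything.

```bash
python3 -c "
from workcell import bot
print(bot.sign_off())"
```

```text
the job is handed in; nothing more can be done
None
```

The job is handed in: I pressed the clamp shut first, then pulled the lever to its end stop, held it there for about 2 s, eased it back to rest in the grip and let go; the last pictures show the carrier in its nest and the tray and driver unmoved.

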